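# Start the coin-operated dryer

### The job

Get the coin-operated dryer going: first push the raised lint screen straight down until its cap is fully home on the dryer's top, then push the loaded coin slide all the way into the coin meter and leave it in, and only then press the start button on the sloping console fully in and let it go. Do it all by pushing with the fingertips: do not lift the lint screen or pull the slide out any further, and leave the bottle, the cup and the brush where they are.

Things in the scene. Friction and masses are not known exactly. Their poses are not given: they have to be found in the camera images.
- dryer: White dryer, 685 wide, 700 deep, 850 mm tall, beyond the counter's end, its right side nearest the robot; fixed, place and heading vary. Origin on its flat top (deck, 100 mm above the counter), 150 mm from its right side, 250 mm in front of its rear edge. Axes: +x to the dryer's left (about away from the robot), +y to its front, z up. Meter and console stand along the deck's rear edge.
- meter_front (a point): Middle of the upper front edge of the coin meter, a steel-fronted white box on the deck's rear corner nearest the robot: 130 wide (dryer x), 200 deep (to -y from here), 172 mm tall. Axes as the dryer's.
- console_face (a point): Point on the sloping face of the console, 70 mm above the deck, under the fixed round selector knob (42 mm wide, 27 mm proud). The console is a wedge 140 mm tall, dryer x -4 to 530; its face rises from dryer y -98 at the deck to y -215 at the top, leaning back 40 degrees from upright. Axes as the dryer's.
- lint_cap (a point): Centre of the top of the lint screen's white cap: 200 long (dryer x), 36 wide, 10 mm thick, on a flat screen frame 176 mm wide that stands in a slot in the deck, in front of the console. Axes as the dryer's. Fully home, its top is 12 mm above the deck, at dryer x 65, y 30.
- lint_screen (a joint): How far the lint screen stands up out of the deck (m): 0 fully home, starts at 0.035 to 0.06; it slides straight up and down only. A snug fit: about 3 to 4 N pushes it down, it stays where it is left and stops hard at 0.
- coin_push (a point): Middle of the upright front face (70 wide by 26 mm high) of the coin slide's steel push plate, facing dryer +y, 118 mm above the deck at dryer x -75; fully in, at dryer y -18. Axes as the dryer's. Behind it a carrier 58 mm wide holds six standing coins, tops 15 mm above this point, and enters the meter's chute (86 wide, 50 high, its front at dryer y -28).
- coin_slide (a joint): How far the coin slide stands out of the meter (m): 0 fully in, starts at 0.06 to 0.09; it moves straight along dryer y, inwards is -y. About 4 N pushes it, there is no spring, it stays where it is left and stops hard at 0.
- start_top (a point): Centre of the outer face of the round white start button, 26 mm wide, in a steel ring 42 mm wide on the console face; the face stands 13 mm proud of the console. Its z axis is the outward normal, 50 degrees from vertical towards the dryer's front. At rest at dryer x 50, y -147, 78 mm above the deck.
- start (a joint): How far the start button is pressed in along its normal (m): 0 at rest, 0.006 fully in; a spring returns it. It starts to move at 1.5 N and is fully in at 5 N, where it stops hard.
- bottle: White detergent bottle, 72 mm across, 200 mm tall, standing loose on the deck at the far side of the work; origin at the centre of its underside.
- cup: Clear plastic dosing cup, 60 mm across at the rim, 55 mm tall, standing loose on the deck in front of the coin meter; origin at the centre of its underside.
- brush: Wooden lint brush, 190 mm long, lying loose on the deck nearer the dryer's front; origin under its middle, x along its length.
Things that resemble listed ones, but are neither listed nor needed, are in the scene too. Of the things that look like the cup, the smaller one is meant.

How it is judged (in metres and radians):
On the way, in this order (a step that is already met when the one before it is completed fails the run):
1. the lint screen is pushed fully home (within 3 mm) (value of joint lint_screen below 0.003 m), for 0.2 s.
2. the coin slide is pushed all the way in (within 3 mm) (value of joint coin_slide below 0.003 m), for 0.2 s.
3. the start button is pressed in (at least 4.5 of its 6 mm) (value of joint start above 0.0045 m), for 0.05 s.
At the end, for the whole second after the job is handed in: the lint screen is home and the coin slide fully in (each within 3 mm), the start button has been pressed and has come back out (within 2 mm of rest), and the bottle, the cup and the brush are at rest, none moved more than 20 mm (value of joint each of lint_screen, coin_slide below 0.003 m and value of joint start below 0.002 m and linear speed of each of bottle, cup, brush below 0.02 m/s); the robot touches nothing.
It fails at once if the lint screen is lifted (more than 70 mm out of the deck) (value of joint lint_screen above 0.07 m).
It fails at once if the coin slide is pulled out (more than 100 mm) (value of joint coin_slide above 0.1 m).
It fails at once if start is pressed before the lint screen is home and the coins are paid in (value of joint start above 0.003 m and value of joint any of lint_screen, coin_slide above 0.005 m).
It fails at once if the bottle, the cup or the brush is moved more than 20 mm (distance of any of bottle, cup, brush from where it was at the start of the episode above 0.02 m).
It also fails if it takes over 53 s, if anything falls off the work surface, if the arm or the gripper's body presses on something with over 40 N, if the wrist force passes 120 N, or if a joint passes its speed limit or range.

### The arm

A 6-joint arm with a two-finger parallel gripper is mounted at the origin on the work surface. World frame = base frame: x ahead of the robot, y to its left, z up, the work surface at z = 0. Lengths are in mm, angles in rad, forces in N, time in s.
With the tool pointing down it reaches from about 400 to 825 mm from the base axis. Payload 7 kg.
Tool frame: the origin (TCP) lies midway between the tips of the shut fingers; the grasp point (between the pads) lies 19 mm behind it (manip.grip_point_offset is the distance from the TCP to the grasp point, in mm); z points along the fingers, y is the line along which they close (so a half turn about z gives the same grasp; the last joint's range is limited). The gripper opens to 88 mm and grips with 3 to 60 N. Pads are 19 mm wide; open, the fingers measure 130 mm over their backs; the gripper's body (78 mm by 193 mm) begins 47 mm behind the grasp point.
Start: joints at [1.394, 0.359, 0.012, 0, -1.224, -0.288], TCP at [302.569, 603.363, 226.561] pointing down, gripper open.
Joint ranges: [-3.07, 3.07], [-1.43, 2.12], [-1.02, 1.25], [-3.03, 1.67], [-3.05, -0], [-3.03, 3.03]. Speed limits (rad/s): [2.39, 2.39, 3.01, 3.14, 3.14, 3.14].

### API

Orientations are given as a 3x3 rotation matrix whose columns are the frame's x, y, z axes.
In Python, from station import manip gives the robot as it stands.
- The arm moves only by the tool send_rows, never from a script. Its argument "commands" is a list of rows, each an object of numbers: "tx", "ty", "tz": the shift along the tool's x, y, z in m; "rx", "ry", "rz": the turn, a rotation vector about the tool's x, y, z in degrees. A call has 1 to 10 rows; each row shifts and turns the commanded pose from where the row before left it, along the tool's axes as they then stand; what a row does not reach is not made up. A row lasts 1/10 s, in which the tool goes at most 50 mm and 8.59 degrees, less where a joint would pass 70% of its speed; a pose out of reach is approached as far as the arm can. A call is refused whole if a number of a shift passes 0.05 or a number of a turn 8.59, either way. A call with a gripper value outside its range is refused whole. "jaw" is the closure in counts, from 0 (fully open) to 255 (shut), set as the call begins (left out, the last holds). The fingers move at their own pace and stop on an object; the grip force is fixed at half the most. Time passes only in rows, so rows that do not move let the fingers close. It gives the time, the measured TCP pose, the force, the opening and the grip force at its end, in the units of the state.
- manip.sense(): the state, without advancing time (a new reading comes with each control period).
- manip.camera(name): name is "side" or "top" or "wrist"; returns a dict with "color" (420x560x3 uint8, blue, green, red), "intrinsics" (3x3 intrinsics, pixels), "k1" (the pictures are not rectified: a ray, as slopes to the right and down, at radius r is drawn at 1 + k1 r^2 times it, then the intrinsics apply), "R" (3x3) and "t" (3): a world point X has camera coordinates R X + t. Camera axes: x right, y down, z forward; pixel columns grow to the right and rows downward; lengths in mm; the calibration is good to about 2 mm. A picture is of the moment at which its call begins. There is no depth.
- manip.hand_in(): hands the job in; it is judged then, once.
Trained networks look in the newest picture that a camera, given by its name, has taken for a name from the list of things; names that differ only in an ending like _2 or _b are one class to them, and where a whole thing is asked for, a point or a joint stands for the part that bears it (a point fixed in the world has none). Each returns a list of dicts, best first, with "conf" (0 to 1); they miss things now and then, are a little off and sometimes report something else, mostly with a low value. They report only what shows in the picture. A call takes as long as a camera call. They do not tell look-alikes from the thing itself.
- manip.search_frame(camera, target): "point" ([column, row] in pixels, amid what is visible of it).
- manip.cut_out(camera, target): "region" (420x560 bool, what is visible of it) and "point" ([column, row] in pixels, amid what is visible of it).
- manip.spot_point(camera, target): "point" ([column, row] in pixels: a listed point, or the origin of a listed thing).
The state is a dict: "clock": time; "q": joint angles; "joint_vel": joint speeds; "effort": joint torques, N m; "tcp_pos": TCP position; "tcp_rot": TCP orientation; "ft_force": force on the tool from outside, world axes, zero at the start; "moment": the same for the moment, N m; "gripper_width": finger opening in mm; "grip_force": force on a finger pad.
Only numpy, scipy, OpenCV 4.12 (cv2) and the standard library are available. Lean on these libraries where they do the work, as an engineer would, in place of code of your own. Each camera call takes 0.05 s, during which the arm holds its last target. There are 200 camera calls.

## Working session

There is one attempt and no reset: what is moved stays moved. The work goes in short steps, Python scripts to look and compute and a tool call to move; the robot and the scene stay as the last step left them, time stands still between calls to the robot, and variables do not carry over. Pictures are saved under pics/ and viewed, at most 10 in all, crops included, and the job is handed in when it is done.

Besides the shell and the picture viewer there is one more tool, called after "Emit:" by a JSON object that holds its "name" and its "arguments", one argument or row to a line. send_rows: Moves the arm, as the interface text tells. Its arguments: {"type":"object","properties":{"commands":{"type":"array"},"jaw":{"type":"number"}},"required":["commands"]}

```bash
mkdir -p pics; ls; cat > h.py <<'E'
import numpy as np, cv2
from station import manip
def und(c,p):
    K=np.array(c["intrinsics"],float); d=np.array([c["k1"],0,0,0],float)
    return cv2.undistortPoints(np.array([[p]],float),K,d)[0,0]
def ray(c,p):
    x,y=und(c,p); R=np.array(c["R"]);t=np.array(c["t"])
    o=-R.T@t; d=R.T@np.array([x,y,1.]); return o,d/np.linalg.norm(d)
def proj(c,X):
    K=np.array(c["intrinsics"],float); d=np.array([c["k1"],0,0,0],float)
    rv=cv2.Rodrigues(np.array(c["R"],float))[0]
    return cv2.projectPoints(np.array(X,float).reshape(-1,1,3),rv,np.array(c["t"],float).reshape(3),K,d)[0][:,0]
def planez(c,p,z):
    o,d=ray(c,p); return o+d*(z-o[2])/d[2]
def tri(rs):
    A=np.zeros((3,3));b=np.zeros(3)
    for o,d in rs:
        P=np.eye(3)-np.outer(d,d);A+=P;b+=P@o
    X=np.linalg.solve(A,b); return X,[np.linalg.norm((np.eye(3)-np.outer(d,d))@(X-o)) for o,d in rs]
E
python3 - <<'E'
from h import *
s=manip.sense();print(s)
for n in ["side","top","wrist"]:
    c=manip.camera(n);cv2.imwrite(f"pics/{n}0.png",c["color"])
    print(n,np.round(-np.array(c["R"]).T@c["t"]),c["k1"])
    for t in ["meter_front","console_face","lint_cap","coin_push","start_top","bottle","cup","brush","dryer"]:
        print(t,[(np.round(r["point"],1).tolist(),round(r["conf"],2)) for r in manip.spot_point(n,t)])
E
```

```text
pics
{'clock': 0.0, 'q': array([ 1.39409362e+00,  3.59421485e-01,  1.10654486e-02, -3.83953556e-04,
       -1.22408849e+00, -2.88119504e-01]), 'joint_vel': array([-0.0009074 , -0.0014982 ,  0.00058556, -0.0005935 , -0.0016007 ,
        0.00112217]), 'effort': array([-1.38759264e-03, -5.82715845e+01,  2.93074769e+01,  6.99772239e+00,
        7.13321962e-03, -1.78126411e-04]), 'tcp_pos': array([302.36033601, 602.94654266, 225.59708365]), 'tcp_rot': array([[ 8.93842691e-01, -4.48380227e-01, -6.45207780e-04],
       [-4.48380674e-01, -8.93841340e-01, -1.55903355e-03],
       [ 1.22326430e-04,  1.68282944e-03, -9.99998577e-01]]), 'ft_force': array([ 0.72803907,  0.39252943, -0.28604686]), 'moment': array([ 0.00923863, -0.02457621, -0.01841495]), 'grip_force': 0.0, 'gripper_width': 87.43241843604706}
side [ 412. -717.  703.] -0.10400450323550348
meter_front [([282.2, 183.5], 0.72)]
console_face [([388.8, 247.7], 0.82), ([331.8, 207.5], 0.18)]
lint_cap [([333.2, 205.7], 0.86)]
coin_push [([279.9, 181.8], 0.5)]
start_top []
bottle [([357.9, 203.4], 0.62), ([308.9, 232.8], 0.54)]
cup [([192.5, 215.9], 0.86)]
brush [([320.1, 176.3], 0.91)]
dryer [([308.7, 233.7], 0.87)]
top [ 298.  116. 1489.] -0.10158033380288642
meter_front [([302.1, 218.7], 0.71)]
console_face [([338.7, 140.0], 0.66)]
lint_cap []
coin_push [([255.8, 220.1], 0.77)]
start_top [([336.6, 179.9], 0.63)]
bottle [([227.2, 139.1], 0.64)]
cup [([212.5, 225.6], 0.93), ([199.8, 325.0], 0.78)]
brush [([180.0, 169.7], 0.66)]
dryer [([284.1, 203.7], 0.57)]
wrist [376. 567. 384.] -0.0761956701800665
meter_front []
console_face []
lint_cap []
coin_push []
start_top []
bottle []
cup [([520.5, 136.5], 0.81)]
brush []
dryer []
```

View pics/top0.png

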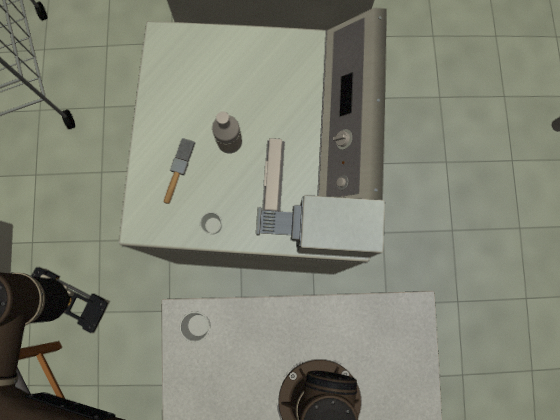

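View pics/side0.png

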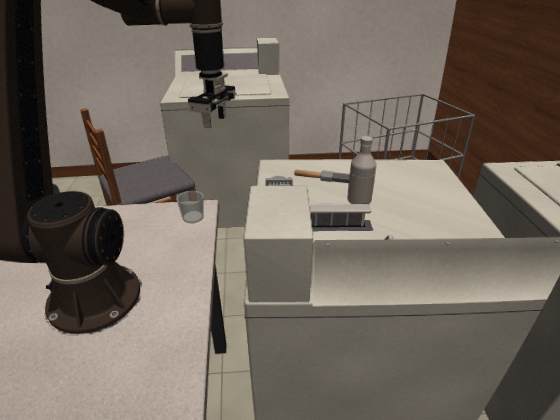

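Top: meter at (343,224), start button (342,182), knob (344,138), lint cap running (276,140) to (270,210) or so, coin slide (265,221), small cup (211,223), brush (178,170), bottle (228,135). The big cup (195,325) is on the counter. Side: the lint cap is raised at (340,208).

```bash
cat > fit.py <<'E'
from h import *
from scipy.optimize import least_squares
ct=manip.camera("top"); cs=manip.camera("side")
def D2W(p,P):
    P=np.atleast_2d(np.array(P,float)); a=p[2]; c,s=np.cos(a),np.sin(a)
    return np.c_[p[0]+c*P[:,0]-s*P[:,1], p[1]+s*P[:,0]+c*P[:,1], 100+P[:,2]]
# p: x,y,yaw,lint,coin,meter_y
def obs(p):
    L=p[3];C=p[4];m=p[5]
    return [(ct,(-150,450,0),(121,245)),(ct,(535,450,0),(147,22)),
     (ct,(-10,m,172),(303,197)),(ct,(-140,m,172),(300,249)),(ct,(-10,m-200,172),(383,200)),(ct,(-140,m-200,172),(383,253)),
     (ct,(50,-147,78),(342,182)),(ct,(165,30,12+L),(276,140)),
     (ct,(-75,-18+C,118),(259,221)),
     (cs,(165,30+18,12+L),(371,205)),(cs,(165,30-18,12+L),(370,210)),(cs,(-140,m-200,172),(249,238)),(cs,(-10,m-200,172),(308,240))]
def f(p):
    o=obs(p); 
    return np.concatenate([proj(c,D2W(p,P))[0]-q for c,P,q in o])
r=least_squares(f,[500,0,0,50,75,-50],x_scale=[10,10,.01,10,10,10],loss="soft_l1")
p=r.x
if __name__=="__main__":
    print(np.round(p,3)); print(np.round(f(p).reshape(-1,2),1))
    np.save("p.npy",p)
    for n,P in dict(coin=(-75,-18+p[4],118),start=(50,-147,78),lint=(65,30,12+p[3])).items(): print(n,np.round(D2W(p,P)))
    for n,q,z in [("cup",(211,225),0),("bottle",(229,146),0),("brush",(178,170),0)]:
        w=planez(ct,q,100+z); d=w-D2W(p,(0,0,0))[0]; a=p[2]
        print(n,np.round(w), "dryer", np.round([np.cos(a)*d[0]+np.sin(a)*d[1],-np.sin(a)*d[0]+np.cos(a)*d[1]]))
    im=ct["color"].copy(); im2=cs["color"].copy()
    L,C,m=p[3:6]
    segs=[]
    def box(x0,x1,y0,y1,z): segs.append([(x0,y0,z),(x1,y0,z),(x1,y1,z),(x0,y1,z)])
    box(-150,535,-250,450,0);box(-140,-10,m-200,m,172);box(-35,165,12,48,12+L);box(-110,-40,-18+C,-18+C,118);box(-4,530,-98,-215,0)
    for g in segs:
        for c,i in((ct,im),(cs,im2)): cv2.polylines(i,[np.int32(np.round(proj(c,D2W(p,g))))],True,(0,0,255),1)
    a=cv2.resize(im[100:270,110:400],None,fx=2,fy=2); b=cv2.resize(im2[140:310,230:510],(580,340))
    cv2.imwrite("pics/fit.png",cv2.resize(np.vstack([a[:, :580],b]),None,fx=.85,fy=.85))
E
python3 fit.py
```

```text
[ 5.52571e+02  8.23320e+01 -9.00000e-02  4.83730e+01  8.18300e+01
 -4.13740e+01]
[[-1.1  1.1]
 [-0.1 -1.2]
 [-0.  -1.9]
 [ 0.1 -0.9]
 [ 1.5  0.1]
 [-0.   0.1]
 [ 0.1  0.3]
 [ 1.9 -1.4]
 [-0.   0.9]
 [-3.9 -1. ]
 [-0.2  1.4]
 [-8.  -0.3]
 [ 3.1 -2.9]]
coin [[484. 153. 218.]]
start [[589. -69. 178.]]
lint [[620. 106. 160.]]
cup [496. 289. 100.] dryer [-75. 201.]
bottle [721. 236. 100.] dryer [154. 168.]
brush [656. 382. 100.] dryer [ 76. 307.]
```

View pics/fit.png

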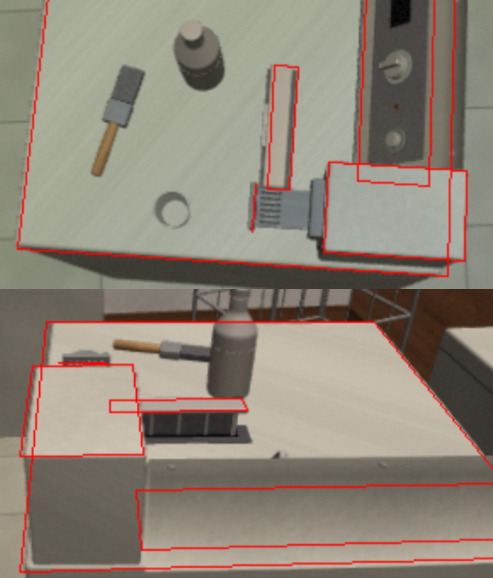

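The fit holds to a few mm. I'll set the heading, close the fingers, rise and go above the lint cap, then look from close by.

Emit:
{"name": "send_rows", "arguments": {
  "commands": [
    {"rz": -7.2, "tz": -0.03},
    {"rz": -7.2, "tz": -0.03},
    {"rz": -7, "tz": -0.03},
    {"tx": 0.02, "ty": 0.03},
    {"tx": 0.025, "ty": 0.035},
    {"tx": 0.025, "ty": 0.035},
    {"tx": 0.025, "ty": 0.035},
    {"tx": 0.025, "ty": 0.035},
    {"tx": 0.025, "ty": 0.035},
    {"tx": 0.025, "ty": 0.035}
  ],
  "jaw": 255
}}

```text
invalid input
```

Emit:
{"name": "send_rows", "arguments": {
  "commands": [
    {"tx": 0.025, "ty": 0.035},
    {"tx": 0.025, "ty": 0.035},
    {"tx": 0.025, "ty": 0.035},
    {"tx": 0.025, "ty": 0.035},
    {"tx": 0.025, "ty": 0.035},
    {"tx": 0.025, "ty": 0.035},
    {"tx": 0.026, "ty": 0.03},
    {},
    {}
  ]
}}

```text
invalid input
```

```bash
cat > look.py <<'E'
from h import *
import sys
p=np.load("p.npy")
c=manip.camera("wrist"); cv2.imwrite(f"pics/{sys.argv[1]}.png",c["color"])
s=manip.sense(); print(s["clock"],np.round(s["tcp_pos"],1),np.round(s["tcp_rot"],3).tolist(),np.round(s["ft_force"],1))
print(np.round(-np.array(c["R"]).T@c["t"]),np.round(np.array(c["R"])[2],2))
for t in ["lint_cap","coin_push","start_top","meter_front","cup","bottle"]:
    for r in manip.spot_point("wrist",t): print(t,np.round(r["point"],1),round(r["conf"],2))
E
python3 look.py w1
```

```text
1.65 [302.6 603.4 226.6] [[0.894, -0.448, 0.0], [-0.448, -0.894, -0.0], [0.0, -0.0, -1.0]] [-0.3 -0.7  0. ]
[376. 567. 384.] [-0.27  0.13 -0.95]
cup [520.5 137.2] 0.88
```

View pics/w1.png

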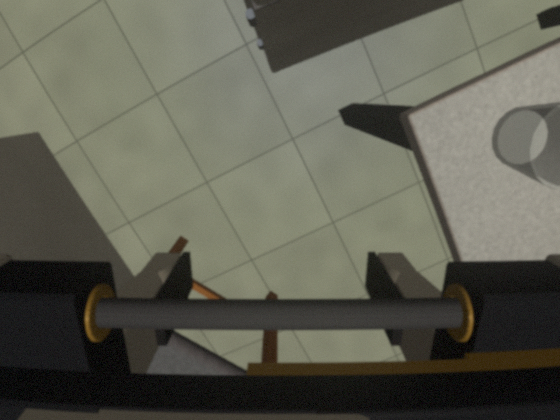

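Both move calls were refused, so the arm hasn't moved and this picture shows only the floor and the big cup at (520,137). I'll retry with every key in each row.

Emit:
{"name": "send_rows", "arguments": {
  "commands": [
    {"tx": 0, "ty": 0, "tz": -0.03, "rx": 0, "ry": 0, "rz": -7.2},
    {"tx": 0, "ty": 0, "tz": -0.03, "rx": 0, "ry": 0, "rz": -7.2},
    {"tx": 0, "ty": 0, "tz": -0.03, "rx": 0, "ry": 0, "rz": -7.0}
  ],
  "jaw": 255
}}

```text
clock: 2.25
tcp_pos: [302.6, 603.2, 317.6]
tcp_rot: [[0.996, -0.086, 0.0], [-0.086, -0.996, -0.0], [0.0, 0.0, -1.0]]
ft_force: [-0.7, -0.3, -0.0]
gripper_width: 69.1
grip_force: 0.0
```

Emit:
{"name": "send_rows", "arguments": {
  "commands": [
    {"tx": 0.02, "ty": 0.03, "tz": 0, "rx": 0, "ry": 0, "rz": 0},
    {"tx": 0.025, "ty": 0.035, "tz": 0, "rx": 0, "ry": 0, "rz": 0},
    {"tx": 0.025, "ty": 0.035, "tz": 0, "rx": 0, "ry": 0, "rz": 0},
    {"tx": 0.025, "ty": 0.035, "tz": 0, "rx": 0, "ry": 0, "rz": 0},
    {"tx": 0.025, "ty": 0.035, "tz": 0, "rx": 0, "ry": 0, "rz": 0},
    {"tx": 0.025, "ty": 0.035, "tz": 0, "rx": 0, "ry": 0, "rz": 0},
    {"tx": 0.025, "ty": 0.035, "tz": 0, "rx": 0, "ry": 0, "rz": 0}
  ]
}}

```text
clock: 2.95
tcp_pos: [450.5, 347.3, 316.9]
tcp_rot: [[0.996, -0.091, 0.0], [-0.091, -0.996, 0.001], [0.0, -0.001, -1.0]]
ft_force: [0.9, -0.0, -0.3]
gripper_width: 13.6
grip_force: 0.0
```

Emit:
{"name": "send_rows", "arguments": {
  "commands": [
    {"tx": 0.025, "ty": 0.035, "tz": 0, "rx": 0, "ry": 0, "rz": 0},
    {"tx": 0.025, "ty": 0.035, "tz": 0, "rx": 0, "ry": 0, "rz": 0},
    {"tx": 0.025, "ty": 0.035, "tz": 0, "rx": 0, "ry": 0, "rz": 0},
    {"tx": 0.025, "ty": 0.035, "tz": 0, "rx": 0, "ry": 0, "rz": 0},
    {"tx": 0.025, "ty": 0.035, "tz": 0, "rx": 0, "ry": 0, "rz": 0},
    {"tx": 0.025, "ty": 0.035, "tz": 0, "rx": 0, "ry": 0, "rz": 0},
    {"tx": 0.026, "ty": 0.016, "tz": 0, "rx": 0, "ry": 0, "rz": 0},
    {"tx": 0, "ty": 0, "tz": 0, "rx": 0, "ry": 0, "rz": 0},
    {"tx": 0, "ty": 0, "tz": 0, "rx": 0, "ry": 0, "rz": 0}
  ]
}}

```text
clock: 3.85
tcp_pos: [604.8, 107.1, 316.1]
tcp_rot: [[0.996, -0.093, -0.001], [-0.093, -0.996, -0.0], [-0.001, 0.0, -1.0]]
ft_force: [-1.2, 1.4, 0.8]
gripper_width: 0.7
grip_force: 0.0
```

```bash
python3 look.py w2
```

```text
3.9 [604.5 107.7 316.3] [[0.996, -0.092, -0.0], [-0.092, -0.996, -0.0], [-0.0, 0.0, -1.0]] [-0.8  0.1  0.5]
[686. 100. 474.] [-0.3   0.03 -0.95]
lint_cap [270.6 168. ] 0.61
start_top [468.6 189. ] 0.95
cup [141.  277.6] 0.68
bottle [138.   60.5] 0.93
```

View pics/w2.png

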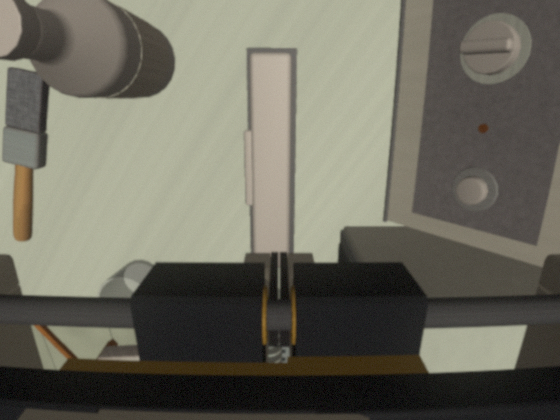

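The cap spans columns 252–294, with its far end at row 53; the fingers, centred on column 278, are nearly above it. The button is at (473,189), the knob at (492,45) and the bottle top left. I'll check this against the fit.

```bash
cat > fit2.py <<'E'
from fit import *
cw=manip.camera("wrist")
L=p[3]
W=[((165,30,12),(273,53),1),((50,-147,78),(471,190),0),((-4,-98,0),(386,219),0)]
def g(p):
    a=[(proj(cw,D2W(p,(P[0],P[1],P[2]+k*p[3])))[0]-q)*1.0 for P,q,k in W]
    e=f(p).copy(); e[14:16]=0  # drop rough top lint end
    return np.concatenate([e,*a])
print(np.round(g(p)[-6:],1))
r=least_squares(g,p,x_scale=[10,10,.01,10,10,10],loss="soft_l1");p2=r.x
print(np.round(p2,3),np.round(r.fun.reshape(-1,2),1).tolist()); np.save("p.npy",p2)
for n,P in dict(lint=(50,30,12+p2[3]),coin=(-75,-18+p2[4],118),start=(50,-147,78)).items(): print(n,np.round(D2W(p2,P)))
E
python3 fit2.py
```

```text
[6.3 4.9 5.  6.2 4.9 4.5]
[ 5.56692e+02  8.71020e+01 -9.00000e-02  4.70700e+01  7.67820e+01
 -4.64410e+01] [[-2.8, -0.3], [-1.7, -2.4], [0.0, -3.4], [0.2, -2.4], [1.5, -1.4], [-0.0, -1.5], [-1.8, -1.2], [0.0, 0.0], [0.0, -0.5], [-3.0, -1.6], [0.7, 0.8], [-6.0, -0.3], [5.1, -3.0], [0.2, 0.4], [0.2, 2.2], [0.8, 1.5]]
lint [[609. 112. 159.]]
coin [[487. 152. 218.]]
start [[593. -64. 178.]]
```

Emit:
{"name": "send_rows", "arguments": {
  "commands": [
    {"tx": 0.003, "ty": -0.004, "tz": 0.03, "rx": 0, "ry": 0, "rz": 0},
    {"tx": 0, "ty": 0, "tz": 0.035, "rx": 0, "ry": 0, "rz": 0},
    {"tx": 0, "ty": 0, "tz": 0.035, "rx": 0, "ry": 0, "rz": 0},
    {"tx": 0, "ty": 0, "tz": 0.03, "rx": 0, "ry": 0, "rz": 0},
    {"tx": 0, "ty": 0, "tz": 0.015, "rx": 0, "ry": 0, "rz": 0},
    {"tx": 0, "ty": 0, "tz": 0.015, "rx": 0, "ry": 0, "rz": 0},
    {"tx": 0, "ty": 0, "tz": 0.01, "rx": 0, "ry": 0, "rz": 0},
    {"tx": 0, "ty": 0, "tz": 0.01, "rx": 0, "ry": 0, "rz": 0},
    {"tx": 0, "ty": 0, "tz": 0, "rx": 0, "ry": 0, "rz": 0}
  ]
}}

```text
clock: 5.25
tcp_pos: [607.7, 111.5, 135.5]
tcp_rot: [[0.996, -0.091, -0.001], [-0.091, -0.996, -0.0], [-0.001, 0.0, -1.0]]
ft_force: [0.1, -0.9, -0.7]
gripper_width: 0.4
grip_force: 0.0
```

Emit:
{"name": "send_rows", "arguments": {
  "commands": [
    {"tx": 0, "ty": 0, "tz": 0.008, "rx": 0, "ry": 0, "rz": 0},
    {"tx": 0, "ty": 0, "tz": 0.008, "rx": 0, "ry": 0, "rz": 0}
  ]
}}

```text
clock: 5.45
tcp_pos: [608.9, 111.8, 121.1]
tcp_rot: [[0.996, -0.091, 0.002], [-0.091, -0.996, 0.001], [0.002, -0.001, -1.0]]
ft_force: [0.3, -1.0, 2.7]
gripper_width: 0.5
grip_force: 1.9
```

Emit:
{"name": "send_rows", "arguments": {
  "commands": [
    {"tx": 0, "ty": 0, "tz": 0.004, "rx": 0, "ry": 0, "rz": 0},
    {"tx": 0, "ty": 0, "tz": 0.003, "rx": 0, "ry": 0, "rz": 0},
    {"tx": 0, "ty": 0, "tz": 0.002, "rx": 0, "ry": 0, "rz": 0}
  ]
}}

```text
clock: 5.75
tcp_pos: [608.8, 111.7, 112.2]
tcp_rot: [[0.996, -0.091, 0.002], [-0.091, -0.996, 0.0], [0.002, -0.0, -1.0]]
ft_force: [-4.9, -0.4, 20.0]
gripper_width: -0.0
grip_force: 10.1
```

Emit:
{"name": "send_rows", "arguments": {
  "commands": [
    {"tx": 0, "ty": 0, "tz": 0, "rx": 0, "ry": 0, "rz": 0},
    {"tx": 0, "ty": 0, "tz": 0, "rx": 0, "ry": 0, "rz": 0},
    {"tx": 0, "ty": 0, "tz": -0.03, "rx": 0, "ry": 0, "rz": 0},
    {"tx": 0, "ty": 0, "tz": -0.04, "rx": 0, "ry": 0, "rz": 0},
    {"tx": 0, "ty": 0, "tz": -0.04, "rx": 0, "ry": 0, "rz": 0},
    {"tx": 0, "ty": 0, "tz": -0.04, "rx": 0, "ry": 0, "rz": 0},
    {"tx": 0, "ty": 0, "tz": -0.03, "rx": 0, "ry": 0, "rz": 0},
    {"tx": -0.03, "ty": -0.025, "tz": -0.01, "rx": 0, "ry": 0, "rz": 0},
    {"tx": -0.03, "ty": -0.03, "tz": 0, "rx": 0, "ry": 0, "rz": 0}
  ]
}}

```text
clock: 6.65
tcp_pos: [553.1, 171.6, 302.9]
tcp_rot: [[0.996, -0.094, 0.001], [-0.094, -0.996, 0.001], [0.001, -0.001, -1.0]]
ft_force: [-0.3, 1.4, -0.1]
gripper_width: 0.3
grip_force: 0.0
```

Emit:
{"name": "send_rows", "arguments": {
  "commands": [
    {"tx": -0.03, "ty": -0.03, "tz": 0, "rx": 0, "ry": 0, "rz": 0},
    {"tx": -0.035, "ty": -0.025, "tz": 0, "rx": -4, "ry": 0, "rz": 0},
    {"tx": 0, "ty": 0, "tz": 0, "rx": -8, "ry": 0, "rz": 0},
    {"tx": 0, "ty": 0, "tz": 0, "rx": -8, "ry": 0, "rz": 0},
    {"tx": 0, "ty": 0, "tz": 0, "rx": -8, "ry": 0, "rz": 0},
    {"tx": 0, "ty": 0, "tz": 0, "rx": -8, "ry": 0, "rz": 0},
    {"tx": 0, "ty": 0, "tz": 0, "rx": -8, "ry": 0, "rz": 0},
    {"tx": 0, "ty": 0, "tz": 0, "rx": -6, "ry": 0, "rz": 0},
    {"tx": 0, "ty": 0, "tz": 0, "rx": 0, "ry": 0, "rz": 0},
    {"tx": 0, "ty": 0, "tz": 0, "rx": 0, "ry": 0, "rz": 0}
  ]
}}

```text
clock: 7.65
tcp_pos: [493.3, 232.7, 300.3]
tcp_rot: [[0.996, -0.057, -0.071], [-0.091, -0.639, -0.764], [-0.002, 0.767, -0.642]]
ft_force: [-0.5, -0.9, 0.8]
gripper_width: 0.2
grip_force: 0.0
```

```bash
python3 look.py w3; cat > side.py <<'E'
from h import *
import sys
a=manip.camera("top")["color"];b=manip.camera("side")["color"]
cv2.imwrite("pics/%s.png"%sys.argv[1],np.vstack([cv2.resize(a[90:290,130:410],(560,400))[:290],b[120:320]])) 
E
python3 side.py v1
```

```text
7.7 [493.5 232.4 301.4] [[0.996, -0.059, -0.07], [-0.091, -0.641, -0.762], [-0.0, 0.765, -0.644]] [0.2 0.8 0.4]
[586. 346. 401.] [-0.36 -0.7  -0.61]
lint_cap [197.4  34.2] 0.94
start_top [349.6  61.6] 0.6
meter_front [383.  188.7] 0.97
cup [ 38.1 211.8] 0.8
```

View pics/w3.png

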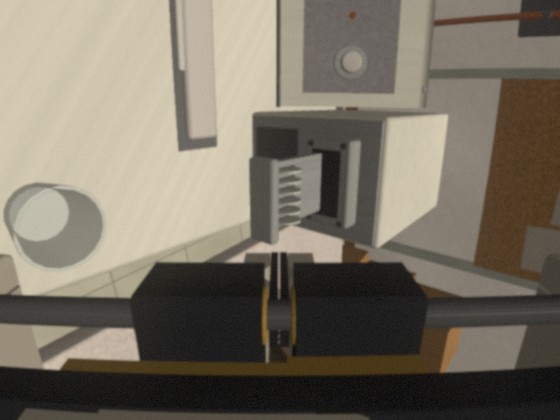

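View pics/v1.png

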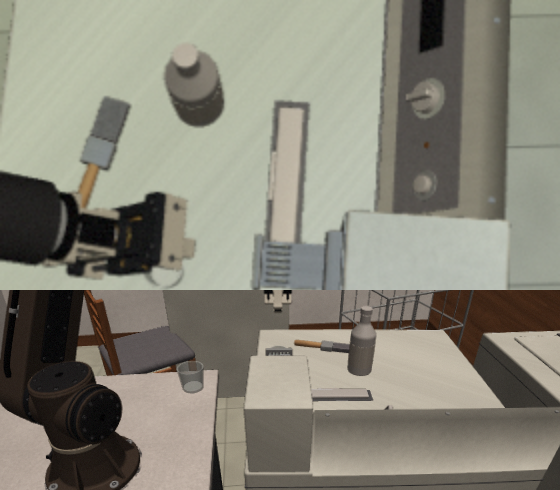

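The lint screen is down in its slot. In the wrist view the coin plate's front face spans columns 250–279 and rows 157–240, centre about (264,198). The cup is clear at left.

```bash
python3 - <<'E'
from h import *
p=np.load("p.npy"); c=manip.camera("wrist")
def W2D(w):
    d=np.array(w)-[p[0],p[1],100]; a=p[2]; return np.round([np.cos(a)*d[0]+np.sin(a)*d[1],-np.sin(a)*d[0]+np.cos(a)*d[1],d[2]],1)
for q,z in [((264,198),218),((250,158),205),((279,163),231),((251,235),205),((279,241),231),((348,61),178)]: print(q,W2D(planez(c,q,z)))
s=manip.sense();print("tcp",W2D(s["tcp_pos"]))
print(s["q"])
E
```

```text
(264, 198) [-70.9  57.5 118. ]
(250, 158) [-39.4  59.3 105. ]
(279, 163) [-41.3  54.  131. ]
(251, 235) [-105.6   60.4  105. ]
(279, 241) [-106.3   54.   131. ]
(348, 61) [  51.5 -138.8   78. ]
tcp [-76.  138.8 202. ]
[ 1.03335272  0.48929608 -0.05610409  0.34866919 -1.83003336  0.39109959]
```

Emit:
{"name": "send_rows", "arguments": {
  "commands": [
    {"tx": 0, "ty": 0, "tz": 0, "rx": 8.3, "ry": 0, "rz": 0},
    {"tx": 0, "ty": 0, "tz": 0, "rx": 8.3, "ry": 0, "rz": 0},
    {"tx": 0.002, "ty": 0, "tz": 0, "rx": 8.4, "ry": 0, "rz": 0},
    {"tx": 0, "ty": 0, "tz": 0.02, "rx": 0, "ry": 0, "rz": 0},
    {"tx": 0, "ty": 0, "tz": 0.03, "rx": 0, "ry": 0, "rz": 0},
    {"tx": 0, "ty": 0, "tz": 0.03, "rx": 0, "ry": 0, "rz": 0},
    {"tx": 0, "ty": 0, "tz": 0.025, "rx": 0, "ry": 0, "rz": 0},
    {"tx": 0, "ty": 0, "tz": 0, "rx": 0, "ry": 0, "rz": 0}
  ]
}}

```text
clock: 8.95
tcp_pos: [489.9, 185.8, 204.3]
tcp_rot: [[0.996, -0.082, -0.043], [-0.093, -0.901, -0.424], [-0.003, 0.426, -0.905]]
ft_force: [-0.4, 0.5, -0.3]
gripper_width: 0.4
grip_force: 0.0
```

Emit:
{"name": "send_rows", "arguments": {
  "commands": [
    {"tx": 0, "ty": 0.009, "tz": 0.004, "rx": 0, "ry": 0, "rz": 0},
    {"tx": 0, "ty": 0.009, "tz": 0.0045, "rx": 0, "ry": 0, "rz": 0},
    {"tx": 0, "ty": 0.009, "tz": 0.0045, "rx": 0, "ry": 0, "rz": 0},
    {"tx": 0, "ty": 0.009, "tz": 0.004, "rx": 0, "ry": 0, "rz": 0}
  ]
}}

```text
clock: 9.35
tcp_pos: [488.7, 149.2, 207.5]
tcp_rot: [[0.996, -0.083, -0.036], [-0.09, -0.904, -0.418], [0.002, 0.419, -0.908]]
ft_force: [-0.8, 4.4, 2.1]
gripper_width: 0.5
grip_force: 2.5
```

In contact at about 4 N. I'll push on.

Emit:
{"name": "send_rows", "arguments": {
  "commands": [
    {"tx": 0, "ty": 0.009, "tz": 0.0045, "rx": 0, "ry": 0, "rz": 0},
    {"tx": 0, "ty": 0.009, "tz": 0.0045, "rx": 0, "ry": 0, "rz": 0},
    {"tx": 0, "ty": 0.009, "tz": 0.0045, "rx": 0, "ry": 0, "rz": 0},
    {"tx": 0, "ty": 0.009, "tz": 0.0045, "rx": 0, "ry": 0, "rz": 0}
  ]
}}

```text
clock: 9.75
tcp_pos: [485.2, 109.1, 206.7]
tcp_rot: [[0.996, -0.083, -0.035], [-0.09, -0.904, -0.418], [0.003, 0.419, -0.908]]
ft_force: [-0.1, 5.5, 4.2]
gripper_width: 0.7
grip_force: 2.5
```

Emit:
{"name": "send_rows", "arguments": {
  "commands": [
    {"tx": 0, "ty": 0.004, "tz": 0.002, "rx": 0, "ry": 0, "rz": 0},
    {"tx": 0, "ty": 0.004, "tz": 0.002, "rx": 0, "ry": 0, "rz": 0}
  ]
}}

```text
clock: 9.95
tcp_pos: [484.3, 99.9, 206.0]
tcp_rot: [[0.996, -0.083, -0.036], [-0.091, -0.903, -0.419], [0.002, 0.42, -0.907]]
ft_force: [1.6, 4.5, 3.4]
gripper_width: 0.3
grip_force: 2.2
```

Emit:
{"name": "send_rows", "arguments": {
  "commands": [
    {"tx": 0, "ty": 0.002, "tz": 0.001, "rx": 0, "ry": 0, "rz": 0},
    {"tx": 0, "ty": 0.002, "tz": 0.001, "rx": 0, "ry": 0, "rz": 0},
    {"tx": 0, "ty": 0.002, "tz": 0.001, "rx": 0, "ry": 0, "rz": 0}
  ]
}}

```text
clock: 10.25
tcp_pos: [483.0, 92.9, 204.8]
tcp_rot: [[0.996, -0.082, -0.038], [-0.091, -0.903, -0.421], [0.0, 0.422, -0.906]]
ft_force: [2.5, 4.3, 2.5]
gripper_width: 0.6
grip_force: 2.1
```

Emit:
{"name": "send_rows", "arguments": {
  "commands": [
    {"tx": 0, "ty": 0.0015, "tz": 0.0007, "rx": 0, "ry": 0, "rz": 0},
    {"tx": 0, "ty": 0.0015, "tz": 0.0007, "rx": 0, "ry": 0, "rz": 0}
  ]
}}

```text
clock: 10.45
tcp_pos: [482.9, 90.4, 204.7]
tcp_rot: [[0.996, -0.083, -0.037], [-0.091, -0.903, -0.419], [0.001, 0.421, -0.907]]
ft_force: [-2.8, 14.2, 7.6]
gripper_width: 0.4
grip_force: 7.0
```

Emit:
{"name": "send_rows", "arguments": {
  "commands": [
    {"tx": 0, "ty": 0.001, "tz": 0.0005, "rx": 0, "ry": 0, "rz": 0},
    {"tx": 0, "ty": 0, "tz": 0, "rx": 0, "ry": 0, "rz": 0},
    {"tx": 0, "ty": 0, "tz": 0, "rx": 0, "ry": 0, "rz": 0}
  ]
}}

```text
clock: 10.75
tcp_pos: [482.9, 90.5, 204.7]
tcp_rot: [[0.996, -0.082, -0.037], [-0.09, -0.904, -0.418], [0.001, 0.419, -0.908]]
ft_force: [-3.0, 13.7, 5.6]
gripper_width: 0.4
grip_force: 6.5
```

The slide is at its hard stop. Now I'll retract, rise, tilt to 50° and move over in front of the start button.

Emit:
{"name": "send_rows", "arguments": {
  "commands": [
    {"tx": 0, "ty": -0.012, "tz": -0.006, "rx": 0, "ry": 0, "rz": 0},
    {"tx": 0, "ty": -0.024, "tz": -0.011, "rx": 0, "ry": 0, "rz": 0},
    {"tx": 0, "ty": 0.016, "tz": -0.034, "rx": 0, "ry": 0, "rz": 0},
    {"tx": 0, "ty": 0.016, "tz": -0.034, "rx": 0, "ry": 0, "rz": 0},
    {"tx": 0, "ty": 0.016, "tz": -0.034, "rx": 0, "ry": 0, "rz": 0},
    {"tx": 0, "ty": 0.015, "tz": -0.034, "rx": 0, "ry": 0, "rz": 0},
    {"tx": 0, "ty": 0, "tz": 0, "rx": -8.4, "ry": 0, "rz": 0},
    {"tx": 0, "ty": 0, "tz": 0, "rx": -8.4, "ry": 0, "rz": 0},
    {"tx": 0.02, "ty": 0, "tz": 0, "rx": -8.2, "ry": 0, "rz": 0},
    {"tx": 0.03, "ty": 0, "tz": 0, "rx": 0, "ry": 0, "rz": 0}
  ]
}}

```text
clock: 11.75
tcp_pos: [534.7, 124.9, 350.9]
tcp_rot: [[0.996, -0.05, -0.073], [-0.089, -0.63, -0.772], [-0.007, 0.775, -0.632]]
ft_force: [0.5, 1.0, -0.6]
gripper_width: 0.3
grip_force: 0.0
```

Emit:
{"name": "send_rows", "arguments": {
  "commands": [
    {"tx": 0.03, "ty": 0, "tz": 0, "rx": 0, "ry": 0, "rz": 0},
    {"tx": 0.03, "ty": 0, "tz": 0, "rx": 0, "ry": 0, "rz": 0},
    {"tx": 0.014, "ty": -0.003, "tz": 0.025, "rx": 0, "ry": 0, "rz": 0},
    {"tx": 0, "ty": -0.005, "tz": 0.03, "rx": 0, "ry": 0, "rz": 0},
    {"tx": 0, "ty": -0.005, "tz": 0.03, "rx": 0, "ry": 0, "rz": 0},
    {"tx": 0, "ty": -0.004, "tz": 0.03, "rx": 0, "ry": 0, "rz": 0},
    {"tx": 0, "ty": 0, "tz": 0, "rx": 0, "ry": 0, "rz": 0},
    {"tx": 0, "ty": 0, "tz": 0, "rx": 0, "ry": 0, "rz": 0}
  ]
}}

```text
clock: 12.55
tcp_pos: [601.9, 39.4, 267.3]
tcp_rot: [[0.996, -0.058, -0.072], [-0.093, -0.638, -0.764], [-0.002, 0.768, -0.641]]
ft_force: [0.8, 0.7, 1.4]
gripper_width: 0.7
grip_force: 0.0
```

```bash
python3 look.py w4; python3 - <<'E'
from h import *
p=np.load("p.npy"); c=manip.camera("wrist"); a=p[2]
def W2D(w):
    d=np.array(w)-[p[0],p[1],100]; return np.round([np.cos(a)*d[0]+np.sin(a)*d[1],-np.sin(a)*d[0]+np.cos(a)*d[1],d[2]],1)
print("tcp",W2D(manip.sense()["tcp_pos"]),manip.sense()["q"])
for r in manip.spot_point("wrist","start_top"):
    print(r["point"],W2D(planez(c,r["point"],178)))
E
python3 side.py v2
```

```text
12.6 [602.4  40.2 267.9] [[0.996, -0.058, -0.071], [-0.092, -0.639, -0.764], [-0.001, 0.767, -0.642]] [ 0.1  1.2 -0.5]
[695. 153. 368.] [-0.37 -0.7  -0.61]
lint_cap [ 13.1 206.8] 0.56
start_top [275.9 198.4] 0.93
tcp [ 49.9 -42.1 168. ] [ 0.71306428  0.46974193 -0.23843255  0.56047    -1.57127438  0.55484226]
[278.6, 196.8] [  49.5 -149.    78. ]
[274.5, 49.1] [ 170.2 -144.    78. ]
```

View pics/w4.png

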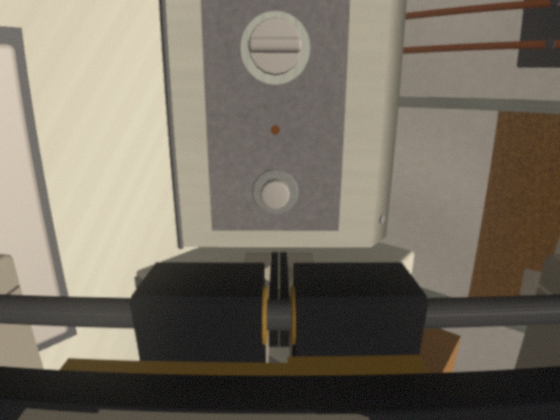

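View pics/v2.png

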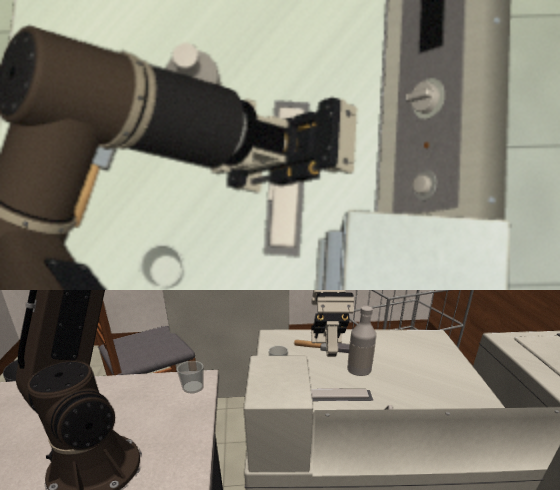

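The slide is in, the screen is home and the cup and bottle are undisturbed. The button, at (277,192), lies straight ahead along tool z, about 139 mm off.

Emit:
{"name": "send_rows", "arguments": {
  "commands": [
    {"tx": 0, "ty": 0, "tz": 0.03, "rx": 0, "ry": 0, "rz": 0},
    {"tx": 0, "ty": 0, "tz": 0.03, "rx": 0, "ry": 0, "rz": 0},
    {"tx": 0, "ty": 0, "tz": 0.03, "rx": 0, "ry": 0, "rz": 0},
    {"tx": 0, "ty": 0, "tz": 0.025, "rx": 0, "ry": 0, "rz": 0},
    {"tx": 0, "ty": 0, "tz": 0.01, "rx": 0, "ry": 0, "rz": 0},
    {"tx": 0, "ty": 0, "tz": 0, "rx": 0, "ry": 0, "rz": 0}
  ]
}}

```text
clock: 13.7
tcp_pos: [593.3, -56.1, 187.1]
tcp_rot: [[0.996, -0.058, -0.072], [-0.092, -0.639, -0.763], [-0.001, 0.767, -0.642]]
ft_force: [-0.5, 1.1, 0.7]
gripper_width: 0.7
grip_force: 0.0
```

Emit:
{"name": "send_rows", "arguments": {
  "commands": [
    {"tx": 0, "ty": 0, "tz": 0.004, "rx": 0, "ry": 0, "rz": 0},
    {"tx": 0, "ty": 0, "tz": 0.004, "rx": 0, "ry": 0, "rz": 0},
    {"tx": 0, "ty": 0, "tz": 0.003, "rx": 0, "ry": 0, "rz": 0}
  ]
}}

```text
clock: 14.0
tcp_pos: [593.4, -63.0, 180.6]
tcp_rot: [[0.996, -0.059, -0.069], [-0.09, -0.64, -0.763], [0.001, 0.766, -0.643]]
ft_force: [-0.6, -0.2, -0.7]
gripper_width: 0.5
grip_force: 0.3
```

Emit:
{"name": "send_rows", "arguments": {
  "commands": [
    {"tx": 0, "ty": 0, "tz": 0.002, "rx": 0, "ry": 0, "rz": 0},
    {"tx": 0, "ty": 0, "tz": 0.002, "rx": 0, "ry": 0, "rz": 0}
  ]
}}

```text
clock: 14.2
tcp_pos: [593.1, -66.1, 178.0]
tcp_rot: [[0.996, -0.059, -0.069], [-0.09, -0.64, -0.763], [0.001, 0.766, -0.643]]
ft_force: [-0.8, 3.0, 1.4]
gripper_width: 0.3
grip_force: 1.9
```

Contact, about 3 N.

Emit:
{"name": "send_rows", "arguments": {
  "commands": [
    {"tx": 0, "ty": 0, "tz": 0.002, "rx": 0, "ry": 0, "rz": 0},
    {"tx": 0, "ty": 0, "tz": 0.002, "rx": 0, "ry": 0, "rz": 0},
    {"tx": 0, "ty": 0, "tz": 0.001, "rx": 0, "ry": 0, "rz": 0}
  ]
}}

```text
clock: 14.5
tcp_pos: [593.3, -68.2, 176.4]
tcp_rot: [[0.996, -0.059, -0.066], [-0.089, -0.641, -0.763], [0.003, 0.766, -0.643]]
ft_force: [-14.2, 28.0, 18.5]
gripper_width: 0.1
grip_force: 16.0
```

Emit:
{"name": "send_rows", "arguments": {
  "commands": [
    {"tx": 0, "ty": 0, "tz": 0.001, "rx": 0, "ry": 0, "rz": 0},
    {"tx": 0, "ty": 0, "tz": 0.001, "rx": 0, "ry": 0, "rz": 0},
    {"tx": 0, "ty": 0, "tz": 0, "rx": 0, "ry": 0, "rz": 0}
  ]
}}

```text
clock: 14.8
tcp_pos: [593.3, -68.3, 176.3]
tcp_rot: [[0.996, -0.059, -0.064], [-0.087, -0.641, -0.763], [0.004, 0.765, -0.643]]
ft_force: [-18.3, 34.3, 23.9]
gripper_width: 0.3
grip_force: 19.6
```

It reached a hard stop about 6 mm after contact, so the button is fully in. Retracting.

Emit:
{"name": "send_rows", "arguments": {
  "commands": [
    {"tx": 0, "ty": 0, "tz": -0.02, "rx": 0, "ry": 0, "rz": 0},
    {"tx": 0, "ty": 0, "tz": -0.03, "rx": 0, "ry": 0, "rz": 0},
    {"tx": 0, "ty": 0, "tz": -0.03, "rx": 0, "ry": 0, "rz": 0},
    {"tx": 0, "ty": 0, "tz": -0.03, "rx": 0, "ry": 0, "rz": 0},
    {"tx": 0, "ty": 0, "tz": -0.03, "rx": 0, "ry": 0, "rz": 0},
    {"tx": 0, "ty": 0, "tz": 0, "rx": 0, "ry": 0, "rz": 0},
    {"tx": 0, "ty": 0, "tz": 0, "rx": 0, "ry": 0, "rz": 0},
    {"tx": 0, "ty": 0, "tz": 0, "rx": 0, "ry": 0, "rz": 0}
  ]
}}

```text
clock: 15.6
tcp_pos: [601.3, 33.9, 262.5]
tcp_rot: [[0.996, -0.058, -0.071], [-0.092, -0.639, -0.763], [-0.001, 0.767, -0.642]]
ft_force: [-0.2, -0.3, -0.1]
gripper_width: 0.1
grip_force: 0.0
```

```bash
python3 side.py v3; python3 - <<'E'
from h import *
p=np.load("p.npy"); c=manip.camera("wrist"); a=p[2]
for r in manip.spot_point("wrist","start_top"): print(r["point"],r["conf"])
a=cv2.imread("pics/v2.png")
cv2.imwrite("pics/v3w.png",np.vstack([cv2.imread("pics/v3.png")[:290],c["color"][:250]]))
E
```

```text
[274.1, 196.0] 0.71
```

View pics/v3w.png

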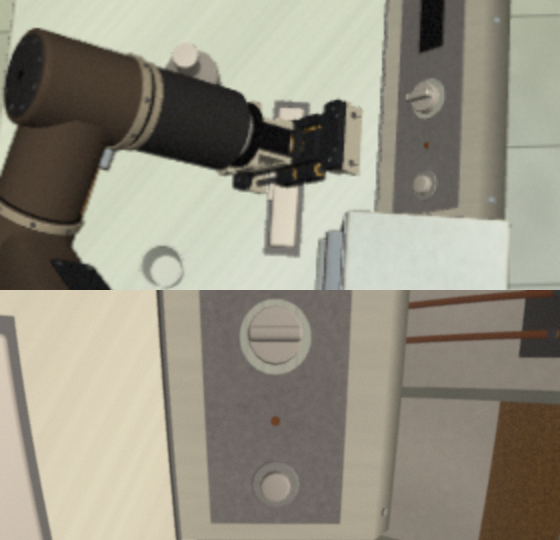

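The button is back out, the slide is in, the screen is home and the loose things are where they were. Handing in.

```bash
python3 -c "
from station import manip
print(manip.hand_in())"
```

```text
the job is handed in; nothing more can be done
None
```

I pushed the lint screen home, then the coin slide fully in, then pressed the start button to its stop and let it go. In the last pictures the bottle and cup had not moved (the arm mostly hid the brush); I handed the job in at about 16 s on the clock, and it gave no verdict.

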